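# Set the lamp carriage in its focus detent and test the lamp

## Robot

A 6-joint arm with a two-finger parallel gripper is mounted at the origin on the work surface. World frame = base frame: x ahead of the robot, y to its left, z up, the work surface at z = 0. Lengths are in m, angles in degrees, forces in N, time in s.
With the tool pointing down it reaches from about 0.375 to 0.75 m from the base axis. Payload 9 kg.
Tool frame: the origin (TCP) lies where the fingers leave the gripper's body, on its centre line; the fingertips stand 73 mm ahead of it and the grasp point (between the pads) lies 54 mm ahead of it (robot.tip_reach is the distance from the TCP to the fingertips, in m); z points along the fingers, y is the direction in which the jaws open and shut (so a half turn about z gives the same grasp; the last joint's range is limited). The gripper opens to 85 mm and grips with 20 to 120 N. Pads are 22 mm wide; open, the fingers measure 114 mm over their backs; the gripper's body (76 mm by 85 mm) begins 54 mm behind the grasp point. The pads swing forward as they close: fully open they stand 13 mm farther back than shut.
Start: joints at [-88.619, 5.964, 5.575, 89.605, 0, 77.527], TCP at [0.144, -0.583, 0.304] pointing down, gripper open.
Joint ranges: [-171.21, 171.21], [-48.23, 106.86], [-62.78, 66.21], [-105.2, 120.99], [-86.42, 89.51], [-180, 180]. Speed limits (degrees/s): [127.2, 127.2, 147.25, 180, 180, 180].

## Interface

Orientations are given as [roll, pitch, yaw] about the fixed x, y, z axes, in that order (R = Rz(yaw) Ry(pitch) Rx(roll)).
In Python, from plant import robot gives the robot as it stands. Calls block until the motion is done:
- robot.move_pose(position, orientation): joint-space move of the TCP to a pose.
- robot.line_to(position, vel=0.15, rotation=None, guard=None): straight line of the TCP; rotation=None keeps the orientation; vel is the mean speed in m/s. With guard (N) it stops when the force on the tool has changed by that much, and returns True; else False.
- robot.goto_joints(angles): joint-space move.
- robot.set_gripper(opening): finger opening in m; the grip force is fixed at half the most; returns when the fingers have stopped.
- robot.pause(seconds).
- robot.ik(position, orientation): joint angles nearest the present ones, or None.
- robot.observe(): the state.
- robot.grab_frame(name): name is "side" or "top"; returns the picture (420x560x3 uint8, blue, green, red); there is no depth.
- robot.get_calibration(name): a dict with "vertical_fov" (degrees; the focal length in pixels is half the picture's height over the tangent of half this angle, whatever the lens; pixels are square), "cx", "cy" (the principal point, pixels), "k1" (the pictures are not rectified: a ray, as slopes to the right and down, at radius r is drawn at 1 + k1 r^2 times it, then the intrinsics apply), "rvec" (rotation vector, rad) and "tvec" (3), from world to camera coordinates, as OpenCV has them. Camera axes: x right, y down, z forward; pixel columns grow to the right and rows downward; lengths in m; the calibration is good to about 2 mm. A picture is of the moment at which its call begins. get_calibration takes no time and is no camera call.
A pose or a line that the arm cannot do raises robot.IKError and nothing moves.
- robot.job_done(): hands the job in, once; it reports no verdict.
The state is a dict: "time": time; "q": joint angles; "qvel": joint speeds; "joint_torque": joint torques, N m; "tool_pos": TCP position; "tcp_rot": TCP orientation; "ft_force": force on the tool from outside, world axes, zero at the start; "torque": the same for the moment, N m; "gripper_width": finger opening in m.
Only numpy, scipy, OpenCV 4.12 (cv2) and the standard library are available. Lean on these libraries where they do the work, as an engineer would, in place of code of your own. Each camera call takes 0.05 s, during which the arm holds its last target.

## Task

Push the lamp carriage along the focusing rail, towards the brass index post, until it drops into its focus detent with its pointer level with the post's; it must stay in the detent, not be pushed out past it. Then press the test button on the switch box all the way down and let it come up again. Use fingertips only: do not touch the lamp on the carriage, and leave the other things on the bench where they are.

Things in the scene. Friction and masses are not known exactly. Their poses are not given: they have to be found in the camera images.
- rail: fixed steel focusing rail, its bed 70 mm (x) by 360 mm (y) by 18 mm high; origin under its middle on the bench. The carriage slides along the rail's +y. Low brass stop (top 28 mm above the bench) across the bed at y = -173 to -159 mm, brass end stop 40 mm high at y = 157 to 175 mm. A brass index post 80 mm high (12 x 20 mm) stands on the +x side at x = 92, y = 30 mm, with a flat arrow head reaching in towards the carriage
- carriage (a joint): travel of the carriage along the rail's +y in m: 0 at the low stop, 0.18 at the far end stop. A spring ball makes the detent at 0.120: plain sliding takes about 2 N; from 0.105 on the push rises to about 7 N (most at 0.106), then fades until the ball tops the first bump at 0.113; from about 0.116 on the detent draws the carriage to 0.120 by itself; from the detent about 12 N are needed to force it onward, and it then runs free towards the end stop. It stays where it is left
- push_face (a point): centre of the carriage's flat trailing end face (looking to the rail's -y), to push on; 54 mm above the bench. Axes as the rail's. The carriage is a closed aluminium casting 100 mm (x) by 130 mm (y), from 28 to 80 mm above the bench, 0.5 to 1 kg, captive on the rail; its leading face lies 130 mm farther along +y
- pointer_tip (a point): tip of the flat brass pointer on the carriage's +x side, 80 mm above the bench, halfway along the carriage; axes as the rail's
- index_tip (a point): tip of the index post's arrow head, 80 mm above the bench; axes as the rail's. In the detent pointer_tip has the same rail y, 3 mm beside it in x
- lamp: small glass bulb 34 mm across in a brass bayonet holder 38 mm across, fixed upright on the middle of the carriage, its top 122 mm above the bench; origin at the holder's foot. Not to be touched
- test_box: fixed grey switch box 80 x 100 x 45 mm high, origin under its middle; it stands to the left or to the right of the rail
- test (a joint): push button on the box: 0 up, 0.006 m fully down; a spring returns it, 1.5 N starts it and 5 N hold it fully down
- test_top (a point): centre of the top of the round black button, 32 mm across, 67 mm above the bench when up; it moves down with the button
- prism: frosted glass prism wedge, 60 x 44 x 45 mm high, lying near the rail; origin under its middle. Leave it alone
- loupe: nickel-plated folding magnifier loupe lying flat, lens ring 58 mm across, handle to 72 mm along its +x, 10 mm high; origin under the lens centre. Leave it alone
- screwdriver: screwdriver 170 mm long lying near the rail; origin under its middle. Leave it alone
- brush: lens brush 180 mm long lying near the robot; origin under its middle. Leave it alone
- trimmer_case: copper wick trimmer case, 50 x 85 x 35 mm high; origin under its middle. Leave it alone
- cleaner: amber bottle of lens cleaner, 48 mm across, 100 mm high, standing; origin under its middle. Leave it alone
- mug: white mug, 80 mm across, 90 mm high; origin under its middle. Leave it alone
There are look-alikes about, which are no part of the job. What is shaped like the test_box but green, pink or purple is not meant.

How it is judged:
By the outcome, as a careful person would: the job done as asked, in the order asked, and still so for the second after the job is handed in, with the robot touching nothing.
It also fails if it takes over 51 s, if anything falls off the work surface, if the arm or the gripper's body presses on something with over 40 N, if the wrist force passes 120 N, or if a joint passes its speed limit or range.

## Working session

There is one attempt and no reset: what is moved stays moved. The work goes in short steps, each a Python script; the robot and the scene stay as the last script left them, time stands still between calls to the robot, and variables do not carry over. Pictures are saved under pics/ and viewed, and the job is handed in when it is done.

```bash
mkdir -p pics; ls
python3 - <<'E'
from plant import robot
import cv2
for n in("side","top"):
    im=robot.grab_frame(n); cv2.imwrite(f"pics/{n}0.png",im); print(n,robot.get_calibration(n))
s=robot.observe(); print(s)
E
```

```text
pics
side {'vertical_fov': 43.894086978925024, 'cx': 282.26846886521326, 'cy': 211.47188700624326, 'k1': 0.030508693863108872, 'rvec': array([ 2.12933918, -0.14128969,  0.06329134]), 'tvec': array([-0.5134589 ,  0.0621771 ,  1.38155234])}
top {'vertical_fov': 49.92751326693757, 'cx': 279.6712287372088, 'cy': 205.07511597391894, 'k1': -0.06892189313882208, 'rvec': array([ 2.08441358, -2.13459116,  0.22392079]), 'tvec': array([-0.06893933,  0.52801015,  1.42587646])}
{'time': 0.1, 'q': array([-8.86225472e+01,  5.99680071e+00,  5.53382193e+00,  8.96047703e+01,
       -1.84206366e-04,  7.75276630e+01]), 'qvel': array([-0.01415195, -0.08075898,  0.02897661, -0.08710443,  0.07081382,
        0.00490423]), 'joint_torque': array([ 6.56888617e-03, -5.58208609e+01,  5.04716277e+01,  1.31665380e-02,
       -3.69160844e-04,  3.82187227e-05]), 'tool_pos': array([ 0.14363963, -0.58234539,  0.3032058 ]), 'tcp_rot': array([-1.79933810e+02, -1.44517778e-02,  1.38497815e+01]), 'ft_force': array([-0.34888053,  0.05183642, -0.47081655]), 'torque': array([ 0.01402456,  0.00626083, -0.00803695]), 'gripper_width': 0.08563712454291307}
```

View pics/side0.png

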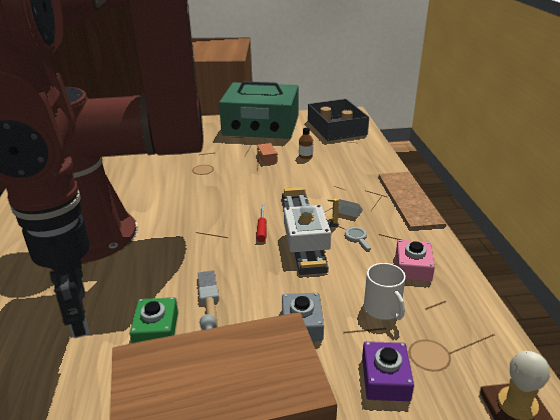

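View pics/top0.png

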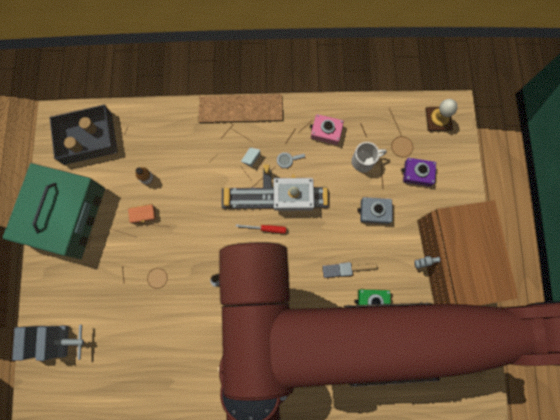

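The candidates for the test box, by pixel in the top view, are grey (377,210), green (375,300), pink (327,128) and purple (420,171). I choose the grey one. The carriage is at (294,194), the post at about (267,172) and the rail spans columns 222–328. Next I'll take close crops to check this.

```bash
cat > h.py <<'E'
import numpy as np, cv2
from plant import robot
def cam(n):
    c=robot.get_calibration(n); f=210/np.tan(np.radians(c["vertical_fov"]/2))
    K=np.array([[f,0,c["cx"]],[0,f,c["cy"]],[0,0,1]]); D=np.array([c["k1"],0,0,0,0.])
    return K,D,np.array(c["rvec"]),np.array(c["tvec"])
def proj(n,P):
    K,D,r,t=cam(n); return cv2.projectPoints(np.array(P,float).reshape(-1,1,3),r,t,K,D)[0][:,0]
def back(n,uv,z):
    K,D,r,t=cam(n); uv=np.array(uv,float).reshape(-1,1,2)
    s=cv2.undistortPoints(uv,K,D)[:,0]; R=cv2.Rodrigues(r)[0]; C=-R.T@t
    d=np.c_[s,np.ones(len(s))]@R
    return C+d*((z-C[2])/d[:,2])[:,None]
def crop(n,im,x0,y0,w,h,k,name):
    cv2.imwrite(f"pics/{name}.png",cv2.resize(im[y0:y0+h,x0:x0+w],None,fx=k,fy=k,interpolation=cv2.INTER_CUBIC))
E
python3 - <<'E'
from h import *
t=cv2.imread("pics/top0.png"); s=cv2.imread("pics/side0.png")
crop("top",t,210,140,130,95,6,"tc1")
crop("top",t,345,180,60,60,8,"tc2")
crop("side",s,250,180,130,100,6,"sc1")
crop("side",s,260,270,100,75,7,"sc2")
print(back("top",[(222,197),(328,197),(377,209),(267,170)],0.0).round(3))
E
```

```text
[[ 0.571  0.116  0.   ]
 [ 0.563 -0.248  0.   ]
 [ 0.517 -0.414  0.   ]
 [ 0.664 -0.041  0.   ]]
```

View pics/tc1.png

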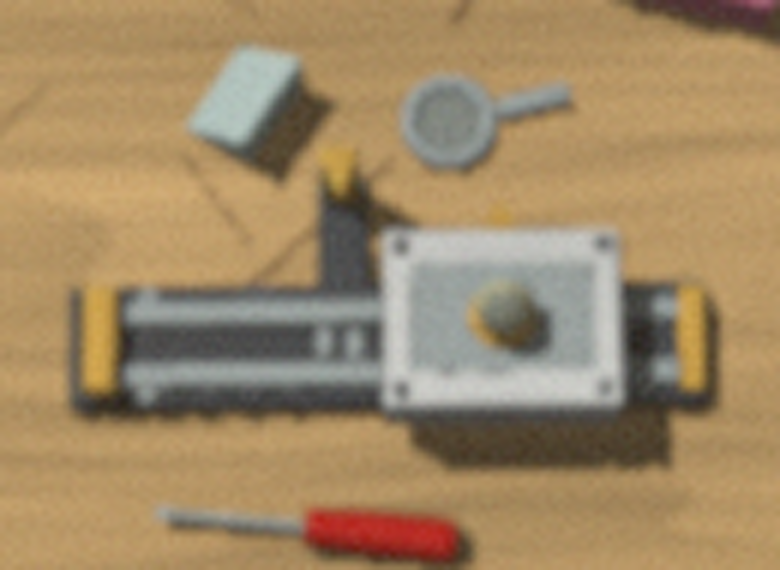

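View pics/tc2.png

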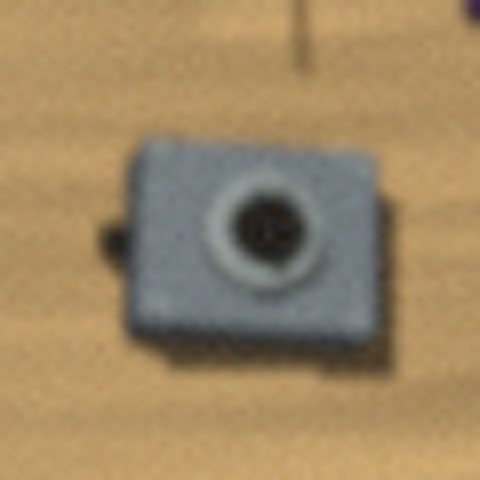

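View pics/sc1.png

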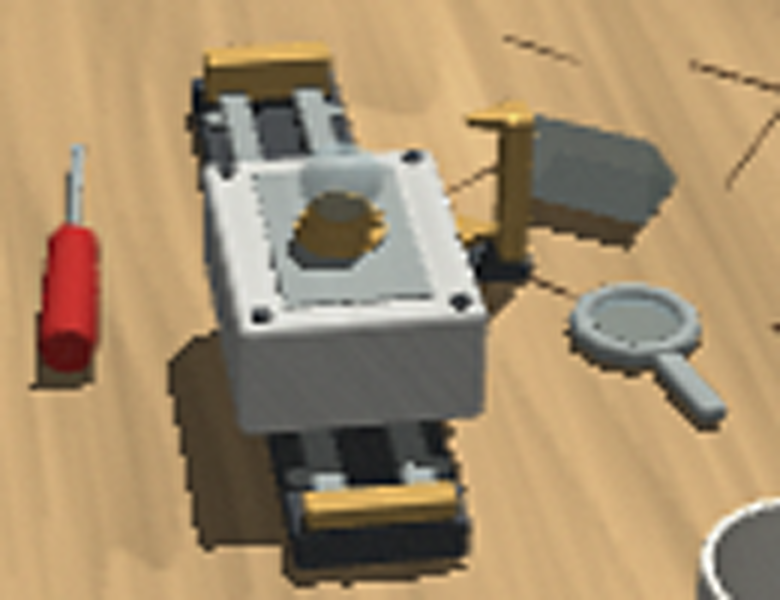

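View pics/sc2.png

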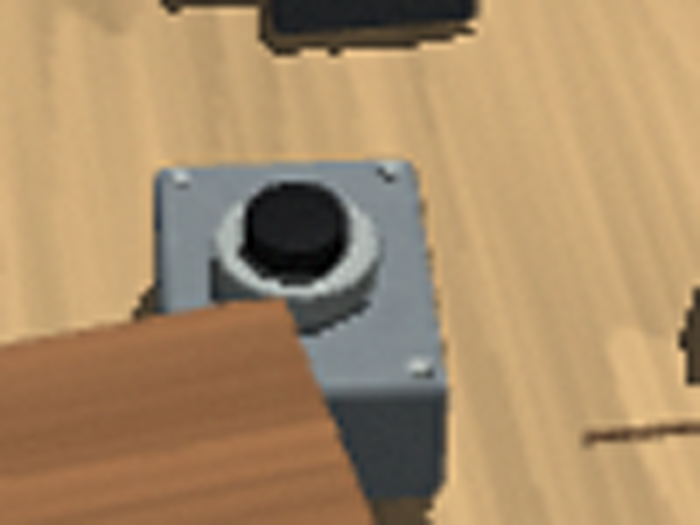

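```bash
cat > fit.py <<'E'
from h import *
from scipy.optimize import least_squares
# (cam, crop px, rail x,y(or offset from face),z, on carriage?)
T=lambda u,v:("top",(210+(u+.5)/6-.5,140+(v+.5)/6-.5))
S=lambda u,v:("side",(250+(u+.5)/6-.5,180+(v+.5)/6-.5))
O=[(T(384,230),50,130,80,1),(T(622,230),50,0,80,1),(T(626,406),-50,0,80,1),(T(382,408),-50,130,80,1),
(T(72,290),35,180,18,0),(T(72,410),-35,180,18,0),(T(712,408),-35,-180,18,0),(T(712,288),35,-180,18,0),
(S(237,330),-50,0,80,1),(S(487,315),50,0,80,1),(S(207,165),-50,130,80,1),(S(430,150),50,130,80,1),
(S(290,535),-35,-180,18,0),(S(468,518),35,-180,18,0)]
def w(p,x,y,z):
    c,s=np.cos(p[2]),np.sin(p[2]); return [p[0]+(c*x-s*y)/1e3,p[1]+(s*x+c*y)/1e3,z/1e3]
def res(p):
    return np.concatenate([(proj(o[0][0],[w(p,o[1],o[2]+(p[3]*1e3 if o[4] else 0),o[3])])[0]-o[0][1]) for o in O])
if __name__=="__main__":
    r=least_squares(res,[.567,-.066,0,-.13],x_scale=[.01,.01,.05,.01]); p=r.x
    print(p.round(4),np.degrees(p[2]).round(2)); print(r.fun.reshape(-1,2).round(1).tolist())
    print("s now",p[3]+.155,"face",w(p,0,p[3]*1e3,54),"push end",w(p,0,-35,54))
    print("arrow tip",back("top",[T(340,200)[1]],.08),back("side",[S(468,118)[1]],.08),"post y30 x50",w(p,60,30,80))
    print("pointer",back("top",[T(500,208)[1]],.08), w(p,60,p[3]*1e3+65,80))
    print("btn",back("top",[(345+(268.5)/8-.5,180+(227.5)/8-.5)],.067),back("side",[(260+297.5/7-.5,270+217/7-.5)],.067))
    K=robot.ik(w(p,0,-160,127),[180,0,90+np.degrees(p[2])]);print(K)
E
python3 fit.py
```

```text
[ 0.5624 -0.0645 -0.0189 -0.1276] -1.08
[[-0.2, 0.0], [-0.1, -0.2], [-0.2, 0.4], [0.2, 0.3], [-0.0, -0.5], [-0.5, -0.4], [-0.4, -0.6], [-0.9, -0.7], [-0.2, 0.8], [-0.0, 0.4], [-1.1, -0.4], [0.1, -0.4], [0.1, 0.7], [-0.0, 1.3]]
s now 0.02738222768019427 face [np.float64(0.5599536398754387), np.float64(-0.19208867298212295), 0.054] push end [np.float64(0.5617069158356338), np.float64(-0.099487497110049), 0.054]
arrow tip [[ 0.63006752 -0.03991446  0.08      ]] [[ 0.63319076 -0.0410636   0.08      ]] post y30 x50 [np.float64(0.6229266293713763), np.float64(-0.0356349585966772), 0.08]
pointer [[ 0.62339821 -0.12728129  0.08      ]] [np.float64(0.6211733534111811), np.float64(-0.12823613446875115), 0.08]
btn [[ 0.50656868 -0.40233493  0.067     ]] [[ 0.50713374 -0.40460551  0.067     ]]
[-34.2831802    8.95627123  -9.68983648  71.35389229   0.
  56.80150701]
```

Run:
```python
from h import *
t=cv2.imread("pics/top0.png")
crop("top",t,330,150,200,170,4,"tc3")
print(proj("top",[[.144,-.583,.304],[.144,-.583,.231]]),proj("side",[[.144,-.583,.304],[.144,-.583,.231]]))
for z in (0,.1,.2,.3,.4): print(z,back("side",[(305,317),(113,348)],z).round(3).tolist(),proj("top",back("side",[(305,317),(113,348)],z)).round(0).tolist())
```

```text
[[474.22376407 323.27813985]
 [463.31930636 322.13393018]] [[ 70.95844468 283.19630425]
 [ 81.92567502 320.96575011]]
0 [[0.518, -0.383, 0.0], [0.124, -0.416, 0.0]] [[368.0, 209.0], [385.0, 327.0]]
0.1 [[0.499, -0.486, 0.1], [0.156, -0.515, 0.1]] [[406.0, 207.0], [424.0, 317.0]]
0.2 [[0.481, -0.589, 0.2], [0.188, -0.614, 0.2]] [[450.0, 206.0], [468.0, 306.0]]
0.3 [[0.463, -0.693, 0.3], [0.22, -0.713, 0.3]] [[500.0, 204.0], [518.0, 292.0]]
0.4 [[0.444, -0.796, 0.4], [0.252, -0.812, 0.4]] [[557.0, 202.0], [574.0, 277.0]]
```

View pics/tc3.png

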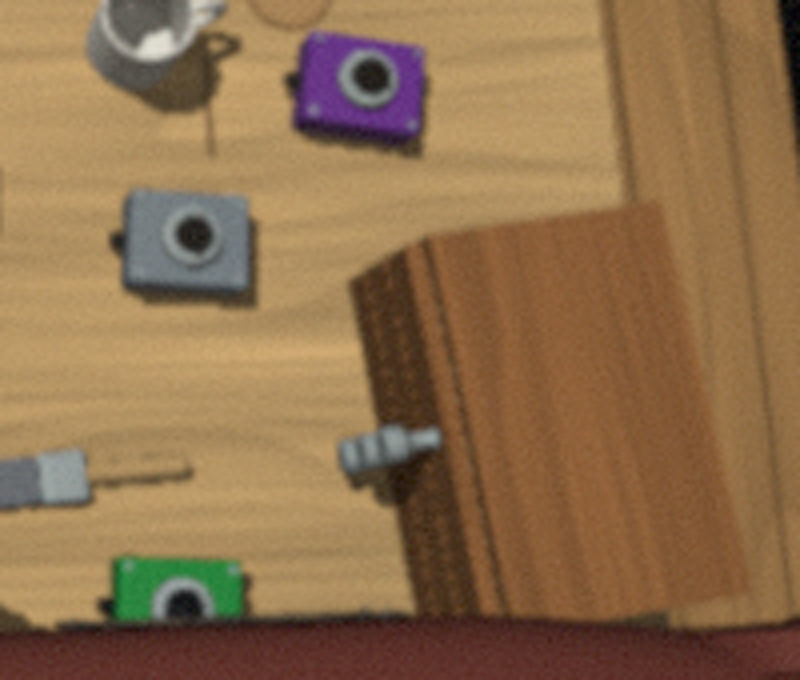

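Run:
```python
from fit import *
p=[.5624,-.0645,-.0189,-.1276]; O=[180,0,90-1.08]
print(robot.tip_reach)
robot.set_gripper(0.0)
robot.move_pose(w(p,0,-170,260),O)
robot.line_to(w(p,0,-170,126),vel=.12)
robot.pause(.2)
s=robot.observe();print(s["time"],s["tool_pos"],s["ft_force"],s["gripper_width"],robot.tip_reach)
t=robot.grab_frame("side");crop("side",t,230,130,150,120,5,"s1")
```

```text
0.0726
4.3 [ 0.55951592 -0.23467536  0.12667557] [-0.03426416 -0.38465216  0.00718617] 0.0005265617443673158 0.0726
```

View pics/s1.png

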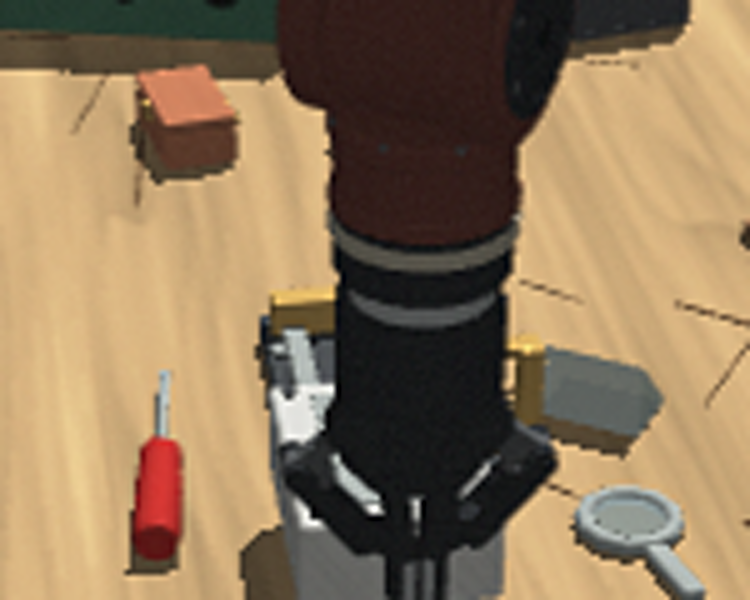

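The gripper is at the trailing face, with its fingers closed, at about (415,560) in the crop and clear of the lamp. Next comes a guarded approach.

Run:
```python
from fit import *
p=[.5624,-.0645,-.0189,-.1276]
u=np.array([-np.sin(p[2]),np.cos(p[2])]);o=np.array(p[:2])
def ry(): return (np.array(robot.observe()["tool_pos"][:2])-o)@u*1e3
def st(l):
    s=robot.observe();print(l,round(s["time"],2),"ry",ry().round(2),"F",s["ft_force"].round(2),"z",s["tool_pos"][2].round(4))
g=robot.line_to(w(p,0,-125,126),vel=.02,guard=1.2);st(g)
c=ry()
# slide ~60mm -> s~.087
robot.line_to(w(p,0,c+55,126),vel=.03);st("slid")
```

```text
True 5.79 ry -138.93 F [ 0.97 -0.26 -0.52] z 0.1256
slid 7.78 ry -83.94 F [ 0.07 -0.08  0.1 ] z 0.1261
```

Run:
```python
from fit import *
t=robot.grab_frame("side");crop("side",t,230,130,150,120,5,"s2")
t=robot.grab_frame("top");crop("top",t,210,140,130,95,6,"t2")
```

```text
(no output)
```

View pics/s2.png

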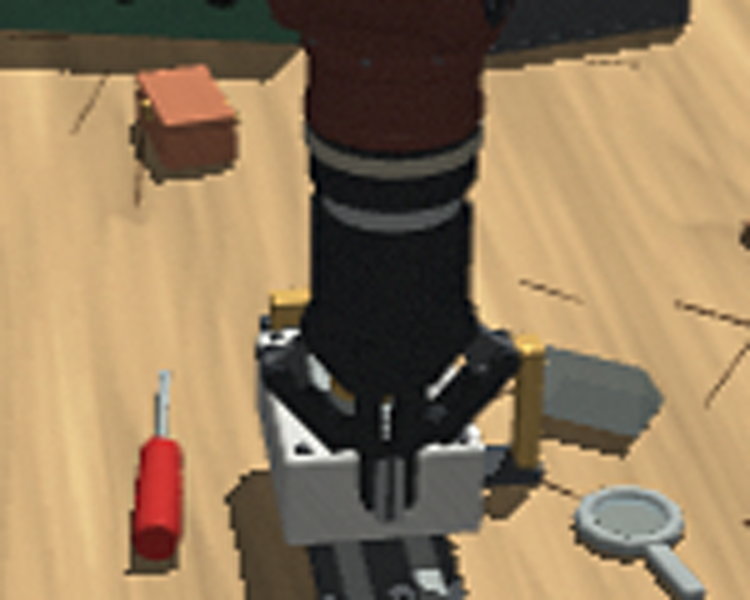

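View pics/t2.png

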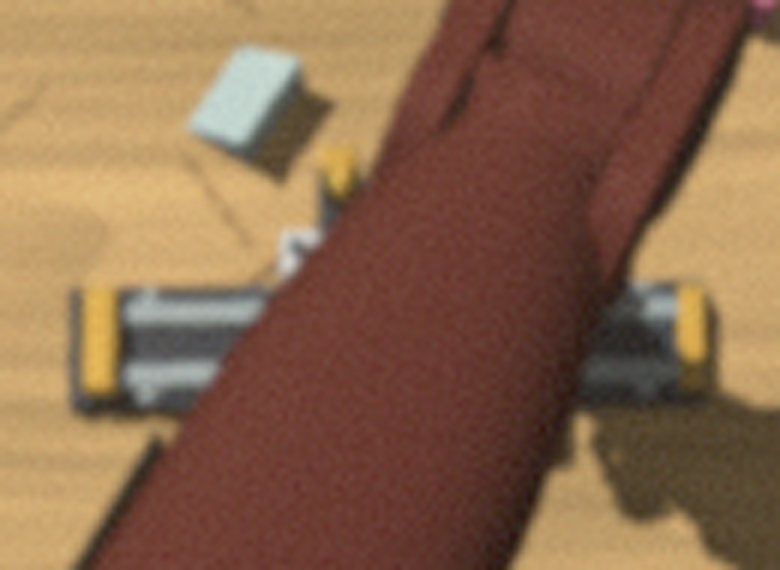

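The carriage has moved about 56 mm, with its leading edge at crop column 281 (it was at 384). That puts s at about 0.083. I'll now make slow guarded pushes up to the bump.

```bash
cat > m.py <<'E'
from fit import *
p=[.5624,-.0645,-.0189,-.1276]
u=np.array([-np.sin(p[2]),np.cos(p[2])]);o=np.array(p[:2])
def ry(): return (np.array(robot.observe()["tool_pos"][:2])-o)@u*1e3
def st(l):
    s=robot.observe();print(l,round(s["time"],2),"ry",ry().round(2),"Fy",(s["ft_force"][:2]@u).round(2),"z",s["tool_pos"][2].round(4))
E
python3 - <<'E'
from m import *
robot.line_to(w(p,0,-74,126),vel=.02);st("a")
g=robot.line_to(w(p,0,-56,126),vel=.01,guard=4.0);st(g)
E
```

```text
a 8.53 ry -73.71 Fy -0.32 z 0.1259
True 9.48 ry -65.98 Fy -1.67 z 0.1256
```

Run:
```python
from m import *
for y in np.arange(-65,-58.4,1):
    robot.line_to(w(p,0,y,126),vel=.008);st(y)
```

```text
-65.0 9.82 ry -65.55 Fy -5.89 z 0.1256
-64.0 10.1 ry -64.31 Fy -4.53 z 0.1256
-63.0 10.38 ry -62.86 Fy -2.93 z 0.1257
-62.0 10.65 ry -61.73 Fy -2.13 z 0.126
-61.0 10.93 ry -60.75 Fy -2.42 z 0.1261
-60.0 11.2 ry -59.77 Fy -0.16 z 0.1261
-59.0 11.47 ry -58.79 Fy 0.18 z 0.1261
```

Run:
```python
from m import *
for y in np.arange(-58,-54.4,.75):
    robot.line_to(w(p,0,y,126),vel=.008);st(y)
t=robot.grab_frame("side");crop("side",t,230,130,150,120,5,"s3")
```

```text
-58.0 11.75 ry -57.8 Fy -0.3 z 0.126
-57.25 12.0 ry -57.14 Fy 0.22 z 0.126
-56.5 12.25 ry -56.39 Fy -0.25 z 0.126
-55.75 12.5 ry -55.7 Fy -0.39 z 0.126
-55.0 12.75 ry -54.95 Fy -1.0 z 0.126
```

View pics/s3.png

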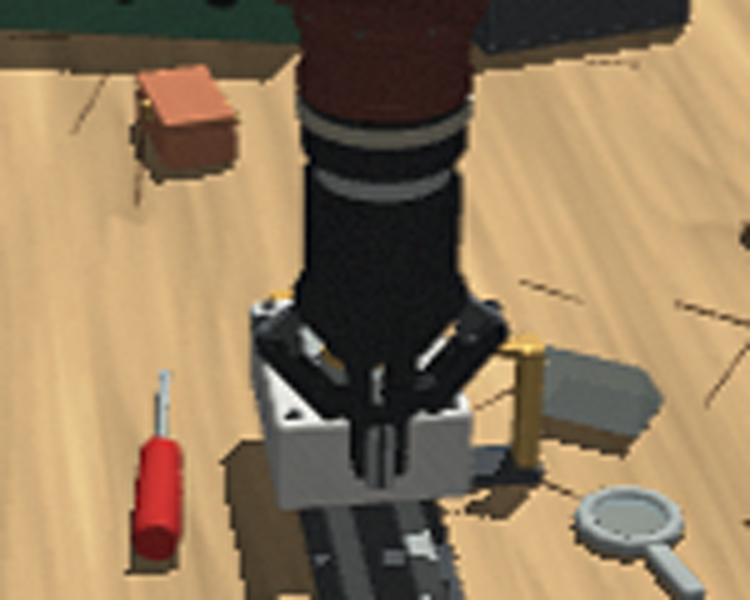

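The push force peaked at 5.9 N and then dropped to about 0, which suggests the carriage has snapped into the detent. I'll back off and check.

Run:
```python
from m import *
robot.line_to(w(p,0,-85,126),vel=.08);st("back")
robot.line_to(w(p,0,-95,230),vel=.15)
b=[.507,-.4035]
robot.move_pose([b[0],b[1],.20],[180,0,88.9]);st("over btn")
t=robot.grab_frame("side");cv2.imwrite("pics/s4f.png",t);crop("side",t,250,160,130,100,6,"s4")
t=robot.grab_frame("top");cv2.imwrite("pics/t4f.png",t);crop("top",t,210,140,130,95,6,"t4")
```

```text
back 13.32 ry -85.51 Fy -0.07 z 0.1259
over btn 15.17 ry -338.8 Fy 0.88 z 0.2
```

View pics/s4.png

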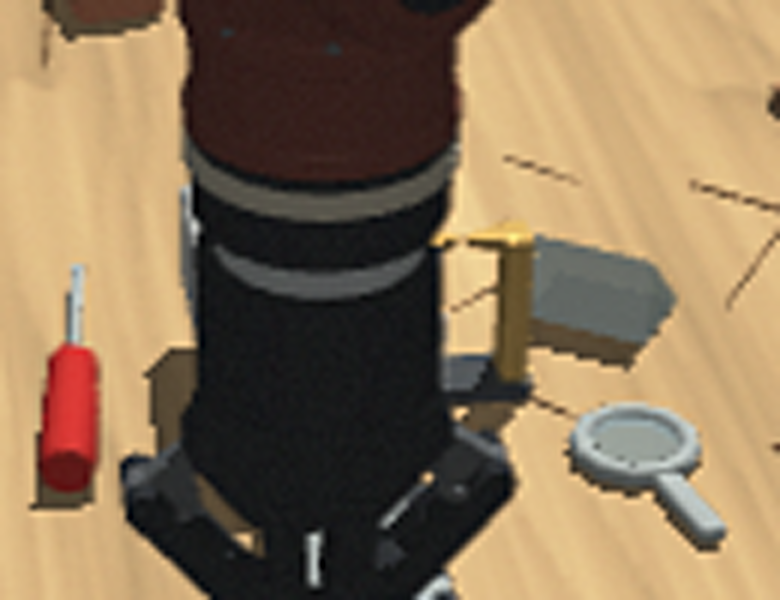

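View pics/t4.png

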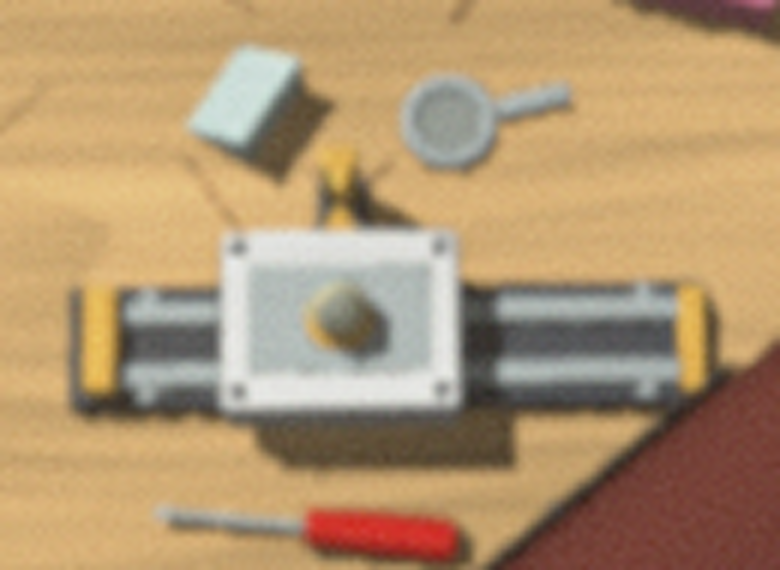

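View pics/s4f.png

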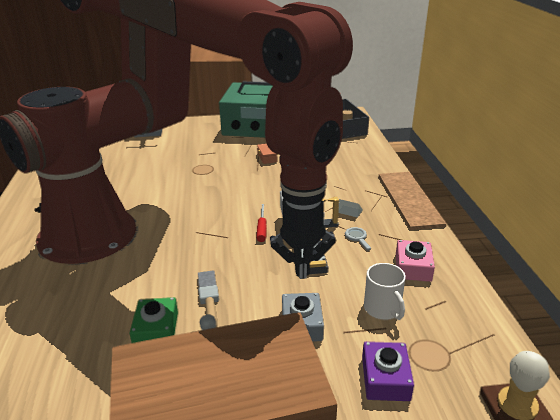

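In the top crop the pointer and the arrow tips meet at about (342,203), and the carriage moved 162 crop px, or about 89 mm. The carriage is in the detent. Next I press the grey box's button.

Run:
```python
from m import *
b=[.507,-.4035]
robot.line_to([*b,.150],vel=.1); robot.pause(.1)
def zz(l):
    s=robot.observe();print(l,round(s["time"],2),s["tool_pos"].round(4),s["ft_force"].round(2))
zz("pre")
t=robot.grab_frame("side");crop("side",t,250,240,110,100,6,"s5")
g=robot.line_to([*b,.141],vel=.02,guard=8);zz(g)
```

```text
pre 16.02 [ 0.5073 -0.4039  0.151 ] [ 0.18  0.12 -0.55]
False 16.67 [ 0.507  -0.4035  0.1409] [0.26 0.38 0.57]
```

View pics/s5.png

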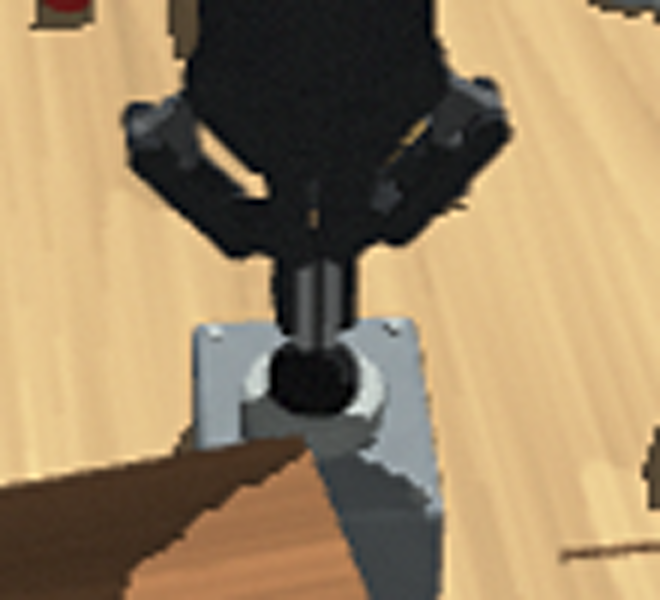

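The fingertips are centred over the black button at about (313,375) in the crop.

Run:
```python
from m import *
b=[.507,-.4035]
def zz(l):
    s=robot.observe();print(l,round(s["time"],2),s["tool_pos"].round(4),s["ft_force"].round(2))
g=False
for z in np.arange(.139,.1275,-.001):
    g=robot.line_to([*b,z],vel=.01);s=robot.observe();zz(round(z,4))
    if s["ft_force"][2]>14: break
robot.pause(.3);zz("hold")
```

```text
0.139 17.02 [ 0.5071 -0.4037  0.1393] [-0.66 -0.33  0.99]
0.138 17.27 [ 0.5071 -0.4037  0.1382] [ 0.82 -0.91  1.58]
0.137 17.52 [ 0.5071 -0.4036  0.1371] [ 0.52 -1.62  2.33]
0.136 17.77 [ 0.5071 -0.4036  0.1361] [ 1.59 -0.99  3.79]
0.135 18.02 [ 0.5071 -0.4036  0.1351] [ 1.89 -1.19  4.08]
0.134 18.27 [ 0.5071 -0.4036  0.1341] [ 1.16 -1.77  5.51]
0.133 18.52 [ 0.5071 -0.4036  0.1336] [ 0.97 -0.97  7.87]
0.132 18.77 [ 0.5071 -0.4036  0.1335] [-1.53  1.64 14.09]
hold 19.07 [ 0.5072 -0.4036  0.1335] [-2.27  1.14 13.84]
```

The button bottomed out after 6 mm of travel at 14 N. I'll let it come up, retreat and check.

Run:
```python
from m import *
b=[.507,-.4035]
robot.line_to([*b,.150],vel=.03)
robot.line_to([*b,.26],vel=.15)
robot.move_pose([.20,-.56,.30],[180,0,20])
robot.pause(.3)
s=robot.observe();print(s["time"],s["tool_pos"],s["ft_force"])
t=robot.grab_frame("side");cv2.imwrite("pics/s6f.png",t);crop("side",t,250,180,130,100,6,"s6");crop("side",t,260,270,100,75,7,"s6b")
t=robot.grab_frame("top");cv2.imwrite("pics/t6f.png",t);crop("top",t,210,140,130,95,6,"t6")
```

```text
22.3083 [ 0.20070291 -0.55977237  0.299915  ] [-0.18154333  0.14624447  0.00348256]
```

View pics/s6.png

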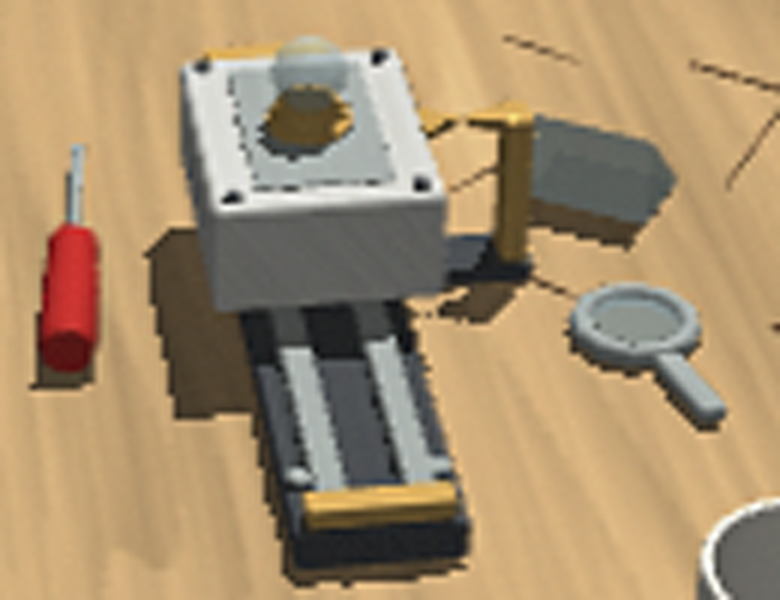

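View pics/s6b.png

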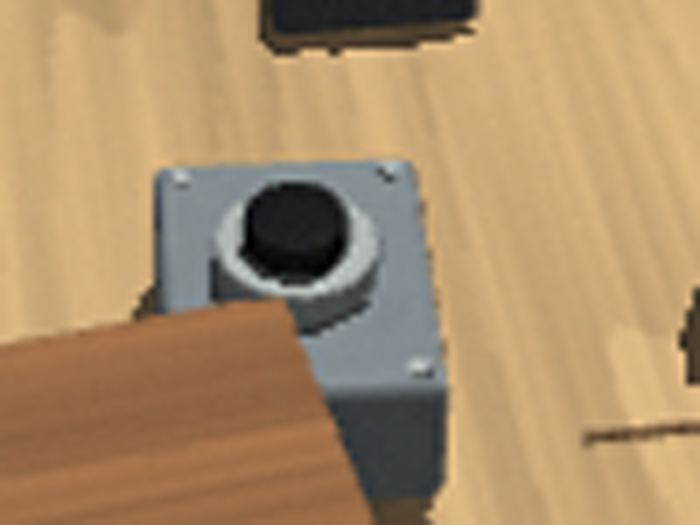

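View pics/t6f.png

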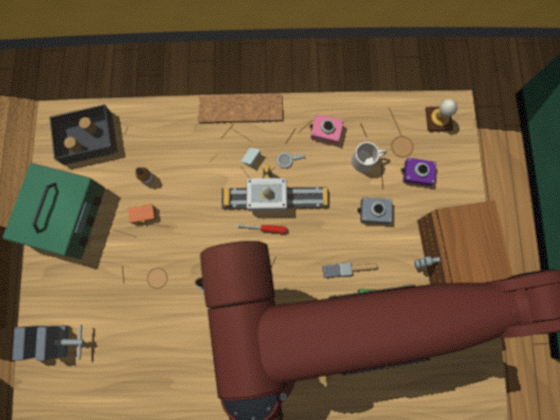

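The pointer tip at (455,122) faces the arrow tip at (468,119), the button is up as before, and nothing else has moved.

```bash
python3 -c "
from plant import robot
robot.job_done();print(robot.observe()['time'])"
```

```text
the job is handed in; nothing more can be done
the job is handed in; nothing more can be done
```

The carriage is in its focus detent and the grey box's test button was pressed fully and released. I handed the job in about 22 s into the 51 s limit.

- **Carriage:** I pushed it with the closed fingertips on the trailing face. The push force peaked at about 5.9 N at the first bump and then fell to about 0 as the carriage dropped in. The final pictures show the two pointer tips level, to within about 1–2 mm by eye, and still so after the arm had moved clear.
- **Button:** It went down its full 6 mm and bottomed at 14 N. The final picture shows it back up, looking the same as before the press.
- **Other things:** The lamp was not touched, and nothing in view in the final pictures had moved.
- **Disagreement:** My first picture fit put the carriage's start at 0.027 m of travel. The pointer gap and the position of the bump both pointed to about 0.032 m, so I stopped the push by force rather than by that fit.

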